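Tip the pattern weights onto the template

TASK

The plywood template has to be weighed down before tracing: tip over each of the two steel pattern weights that stand on end on it, pushing near the top on the side with the wooden knob, so that it falls where it stands and lies flat on the template with its knob up. Only push with the fingers: do not grip, lift or slide the weights away from where they stand, and leave the third weight, which already lies flat, and everything else undisturbed.

Things in the scene. Friction and masses are not known exactly. Their poses are not given: they have to be found in the camera images.
- template: Flat plywood bag template, 240 mm (x) x 400 mm (y), 6 mm thick, lying fixed on a 2 mm green cutting mat. Origin: centre of its underside, 2 mm above the table; its top face is 8 mm above the table. At yaw 0 its -x edge is nearest the robot.
- broad_weight: The broader steel pattern weight, 0.5 to 1 kg, loose, standing on end on the template: a bar 100 mm tall (z), 56 mm wide (y), 22 mm thick (x). Origin: centre of the end it stands on. A wooden knob, 22 mm across, juts 28 mm from the -x face, 45 mm above the origin; the +x face is bare and looks away from the robot (within about 40 degrees). Tips towards +x under a few N near the top; past 13 degrees it falls by itself.
- slim_weight: The narrower, taller steel pattern weight, 0.5 to 1 kg, loose, standing on end on the template: a bar 112 mm tall (z), 36 mm wide (y), 22 mm thick (x). Origin: centre of the end it stands on. A wooden knob, 22 mm across, juts 28 mm from the -x face, 45 mm above the origin; the +x face is bare and looks away from the robot (within about 40 degrees). Tips towards +x under a few N near the top; past 13 degrees it falls by itself.
- broad_weight_foot (a point): Middle of the lower +x edge of the broader weight (11 mm along +x from its origin), the edge about which it should tip.
- broad_weight_mid (a point): Middle of the broader weight's steel bar (50 mm above its origin while it stands, 11 mm above the template's top when it lies flat).
- slim_weight_foot (a point): Middle of the lower +x edge of the narrower weight (11 mm along +x from its origin), the edge about which it should tip.
- slim_weight_mid (a point): Middle of the narrower weight's steel bar (56 mm above its origin while it stands, 11 mm above the template's top when it lies flat).
- lying_weight: Third, smaller pattern weight (80 x 34 x 22 mm steel bar, same wooden knob on top) that already lies flat on the far half of the template, midway between the two standing ones; leave it alone. Origin: centre of its underside; x along its length.
- small_spool: Small thread spool on a blue foot, 42 mm across, 55 mm tall, standing upright on the near half of the template between the two standing weights; leave it alone. Origin: centre of its underside, z up.
- thread_cone: Upright roll of dark green thread, 54 mm across, 95 mm tall, on the table to the left; leave alone. Origin: centre of its underside, z up.
- glue_jar: White glue jar with black cap, 66 mm across, 75 mm tall, on the table to the left; leave alone. Origin: centre of its underside, z up.
- paper_cup: White paper cup, 72 mm across the rim, 85 mm tall, on the table to the right; leave alone. Origin: centre of its underside, z up.
- pencil_case: Pale blue closed pencil case, 180 x 70 x 38 mm, lying on the table to the right; leave alone. Origin: centre of its underside, y along its length.
- mallet: Wooden mallet, about 240 mm long, lying on the table to the left; leave alone.
Mind the look-alikes: they are no part of the job. Leave any blue look-alike of the slim_weight alone. What is shaped like the broad_weight but blue is not meant.

How it is judged (in metres and radians):
At the end, for the whole second after the job is handed in: Both standing weights lie flat with the knob up (within 7 degrees), at rest on the template's top face (the middle of each bar at least 20 mm inside the template's edges and 14 to 24 mm above the table), and the edge each tipped about is within 40 mm of where it stood (angle between each of broad_weight, slim_weight's own x axis and vertical above 3.02 rad and height (world z) of broad_weight_mid between 0.014 and 0.024 m and x of broad_weight_mid in the frame of template between -0.1 and 0.1 m and y of broad_weight_mid in the frame of template between -0.18 and 0.18 m and distance of each of broad_weight_foot, slim_weight_foot from where it was at the start of the episode below 0.04 m and linear speed of each of broad_weight, slim_weight below 0.02 m/s and angular speed of each of broad_weight, slim_weight below 0.1 rad/s and height (world z) of slim_weight_mid between 0.014 and 0.024 m and x of slim_weight_mid in the frame of template between -0.1 and 0.1 m and y of slim_weight_mid in the frame of template between -0.18 and 0.18 m); the robot touches nothing.
It fails at once if a standing weight is lifted off the template (height (world z) of any of broad_weight_foot, slim_weight_foot above 0.04 m or height (world z) of broad_weight_mid above 0.072 m or height (world z) of slim_weight_mid above 0.078 m).
It fails at once if a weight is slid away: its foot moves over 60 mm (distance of any of broad_weight_foot, slim_weight_foot from where it was at the start of the episode above 0.06 m).
It fails at once if the lying weight, the small spool or another bystander is moved more than 20 mm (distance of any of lying_weight, small_spool, thread_cone, glue_jar, paper_cup, pencil_case, mallet from where it was at the start of the episode above 0.02 m).
It fails at once if a standing bystander is tipped over (angle between any of small_spool, thread_cone, glue_jar, paper_cup's own z axis and vertical above 0.5 rad).
It also fails if it takes over 35 s, if anything falls off the work surface, if the arm or the gripper's body presses on something with over 40 N, if the wrist force passes 120 N, or if a joint passes its speed limit or range.

ROBOT

A 6-joint arm with a two-finger parallel gripper is mounted at the origin on the work surface. World frame = base frame: x ahead of the robot, y to its left, z up, the work surface at z = 0. Lengths are in mm, angles in rad, forces in N, time in s.
With the tool pointing down it reaches from about 350 to 775 mm from the base axis. Payload 7.3 kg.
Tool frame: the origin (TCP) lies at the very end of the fingers, on their centre line; the grasp point (between the pads) lies behind it (pinch_z is the z of the grasp point in the tool frame, in mm); z points along the fingers, y is the direction in which the jaws open and shut (so a half turn about z gives the same grasp; the last joint's range is limited). The gripper opens to 92 mm and grips with 3 to 60 N. Pads are 19 mm wide; open, the fingers measure 130 mm over their backs; the gripper's body (75 mm by 190 mm) begins 47 mm behind the grasp point.
Start: joints at [1.055, 0.342, 1.524, -0, 1.275, -0.146], TCP at [189.737, 489.535, 226.741] pointing down, gripper open.
Joint ranges: [-2.53, 2.53], [-0.77, 2.02], [0.04, 2.7], [-1, 4.14], [0.28, 2.66], [-3.11, 3.11]. Speed limits (rad/s): [2.57, 2.57, 3.14, 3.14, 3.14, 3.14].

INTERFACE

Orientations are given as a rotation vector (axis times angle).
In Python, from cell import * gives the robot as it stands.
- The arm moves only by the shell command python3 -m creep 'ROWS'. ROWS is JSON, a list of rows, each a list of 3 entries, a list of its own where there are three numbers: the finger opening in mm, from 0 to 91.8, then the shift along the tool's x, y, z in mm, then the turn about the tool's z in rad. In form: [[gripper, [dx, dy, dz], spin], ...]. A call has exactly 10 rows; each row shifts and turns the pose as measured when the row begins, along the tool's axes as they then stand; what a row does not reach is not made up. A row lasts 1/12 s, in which the tool goes at most 41.7 mm and 7.16 degrees, less where a joint would pass 70% of its speed; a pose out of reach is approached as far as the arm can. A call is refused whole if a number of a shift passes 41.7 or a number of a turn 0.125, either way. A call with a gripper value outside its range is refused whole. The fingers move at their own pace and stop on an object; the grip force is fixed at half the most. Time passes only in rows, so rows that do not move let the fingers close, or fill a call up. It gives the time, the measured TCP pose, the force and the opening at its end, in the units of the state.
- get_obs(): the state, without advancing time (a new reading comes with each control period).
- get_image(name): name is "scene" or "side" or "wrist"; returns a dict with "image" (420x560x3 uint8, red, green, blue), "z_map" (420x560 float32, mm along the optical axis (not along the pixel's ray), 0 where there is no reading), "camera_matrix" (3x3 intrinsics, pixels), "R" (3x3) and "t" (3): a world point X has camera coordinates R X + t; the wrist camera has in their place "mount" (4x4, takes a point from camera to tool coordinates, whose origin is the TCP and whose axes are the flange's). Camera axes: x right, y down, z forward; pixel columns grow to the right and rows downward; lengths in mm; the calibration is good to about 2 mm. A picture is of the moment at which its call begins: read the wrist's pose just before it.
- hand_in(): hands the job in, once; it reports no verdict.
The state is a dict: "time_s": time; "joints": joint angles; "joint_velocities": joint speeds; "joint_efforts": joint torques, N m; "eef_pos": TCP position; "orientation": TCP orientation; "force": force on the tool from outside, world axes, zero at the start; "moment": the same for the moment, N m; "width": finger opening in mm.
Only numpy, scipy, OpenCV 4.12 (cv2) and the standard library are available. Lean on these libraries where they do the work, as an engineer would, in place of code of your own. Each camera call takes 0.05 s, during which the arm holds its last target. There are 200 camera calls.

## Working session

There is one attempt and no reset: what is moved stays moved. The work goes in short steps, Python scripts to look and compute and a shell command to move; the robot and the scene stay as the last step left them, time stands still between calls to the robot, and variables do not carry over. Pictures are saved under pics/ and viewed, about 8 in all and at most 12, crops included, and the job is handed in when it is done.

```bash
mkdir -p pics; cat > h.py <<'E'
from cell import *
import numpy as np, cv2
from scipy.spatial.transform import Rotation as Ro
def cloud(d):
    K=d["camera_matrix"];z=d["z_map"].astype(float);v,u=np.mgrid[:z.shape[0],:z.shape[1]]
    P=np.stack([(u-K[0][2])/K[0][0]*z,(v-K[1][2])/K[1][1]*z,z],-1)
    W=(P-np.array(d["t"]))@np.array(d["R"]); W[z==0]=np.nan
    return W
E
python3 - <<'E'
from h import *
for n in("scene","side"):
    d=get_image(n);np.savez(n+".npz",**d);cv2.imwrite(f"pics/{n}0.png",d["image"][...,::-1])
    R=np.array(d["R"]);print(n,-R.T@np.array(d["t"]))
o=get_obs();print(o["time_s"],o["eef_pos"],Ro.from_rotvec(o["orientation"]).as_matrix().round(3),o["width"])
E
```

```text
scene [1393.14773528 -505.34914133  935.24007471]
side [ 150.6359035  -726.64826362  806.73962795]
0.1 [189.54609373 489.1725582  226.10126144] [[-0.932  0.361 -0.001]
 [ 0.361  0.932 -0.001]
 [ 0.    -0.001 -1.   ]] 91.76003724510377
```

View pics/scene0.png

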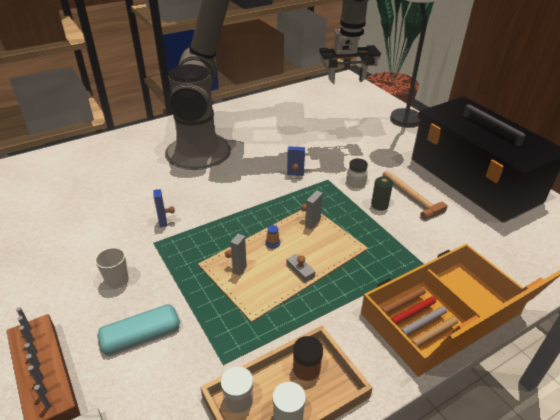

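View pics/side0.png

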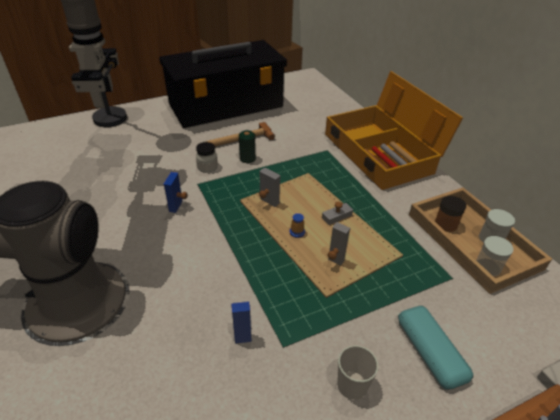

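The scene view shows the grey standing weights at about (314,209) and (238,253). In the side view they are at (270,187) and (340,243). Blue look-alikes stand off the template, the spool is at (272,236) and the lying weight at (301,266). Next I'll get positions from the depth maps.

```bash
python3 - <<'E'
from h import *
A=[];C=[]
for n in("scene","side"):
    d=np.load(n+".npz");W=cloud(d);im=d["image"].astype(int)
    hsv=cv2.cvtColor(d["image"],cv2.COLOR_RGB2HSV)
    wood=(np.abs(W[...,2]-8)<5)&(hsv[...,1]>80)&(hsv[...,0]>8)&(hsv[...,0]<26)&(W[...,0]>350)&(W[...,0]<760)&(abs(W[...,1])<350)
    k,l,s,c=cv2.connectedComponentsWithStats(wood.astype(np.uint8));i=1+s[1:,4].argmax()
    p=W[l==i];r=cv2.minAreaRect(p[:,:2].astype(np.float32));print(n,"template",np.round(r[0]),np.round(r[1]),r[2],p[:,2].mean())
    m=(W[...,2]>14)&(W[...,2]<140)&(W[...,0]>300)&(W[...,0]<780)&(abs(W[...,1])<330)
    k,l,s,c=cv2.connectedComponentsWithStats(m.astype(np.uint8))
    for i in range(1,k):
        if s[i,4]<40: continue
        q=W[l==i];print(n,c[i].round(),s[i,4],"min",q.min(0).round(),"max",q.max(0).round(),"hsv",np.median(hsv[l==i],0))
        top=q[q[:,2]>q[:,2].max()-8] if len(q) else q
        r=cv2.minAreaRect(top[:,:2].astype(np.float32));print("   top",len(top),np.round(top.mean(0)),np.round(r[0],1),np.round(r[1],1),round(r[2],1))
    A.append(W[m]);C.append(hsv[m])
np.savez("cl.npz",a=A[0],b=A[1],ca=C[0],cb=C[1])
E
```

```text
scene template [608. -10.] [248. 406.] 8.100135803222656 8.4533365789261
scene [299. 161.] 210 min [300. 196.  15.] max [328. 249. 103.] hsv [117.  73.  74.]
   top 23 [306. 235. 100.] [302.2 231.8] [29.5 17.8] 59.1
scene [161. 208.] 324 min [ 301. -262.   15.] max [ 332. -209.  116.] hsv [117.  69.  81.]
   top 52 [ 315. -248.  112.] [ 313.6 -247.7] [21.7 26.3] 72.0
scene [312. 209.] 522 min [502.  98.  15.] max [562. 162. 114.] hsv [16. 35. 77.]
   top 103 [539. 127. 109.] [538.2 128.6] [23.2 57.6] 27.3
scene [272. 236.] 247 min [537. -34.  14.] max [576.   4.  66.] hsv [ 15. 135.  99.]
   top 72 [553. -15.  63.] [552.4 -14.4] [28.8 30.7] 28.5
scene [237. 253.] 561 min [ 563. -167.   14.] max [ 616. -120.  123.] hsv [18. 40. 76.]
   top 107 [ 598. -142.  120.] [ 596.6 -142.4] [23.3 36.9] 32.3
scene [300. 267.] 426 min [639. -26.  14.] max [721.  14.  63.] hsv [ 14.  40. 141.]
   top 37 [681.  -6.  58.] [679.8  -5. ] [17.6 19.2] 78.3
side template [610.  -9.] [244. 405.] 8.159811019897461 8.585783680355943
side [270. 186.] 650 min [501.  97.  15.] max [562. 158. 111.] hsv [15. 29. 53.]
   top 131 [538. 128. 108.] [538.8 128.9] [24.3 59.6] 27.1
side [179. 187.] 184 min [300. 196.  15.] max [326. 250. 103.] hsv [112. 127.  63.]
   top 34 [306. 237. 100.] [308.  234.3] [14.8 31.4] 0.4
side [337. 212.] 409 min [637. -27.  14.] max [721.  15.  61.] hsv [16. 32. 90.]
   top 34 [678.  -6.  57.] [677.   -4.3] [17.7 19.9] 22.3
side [298. 225.] 287 min [533. -33.  14.] max [572.   2.  66.] hsv [ 20. 141.  78.]
   top 85 [552. -15.  63.] [552.2 -14.4] [28.8 25.6] 62.9
side [339. 242.] 651 min [ 561. -167.   14.] max [ 616. -122.  124.] hsv [17. 42. 58.]
   top 125 [ 596. -142.  120.] [ 595.6 -140.4] [24.4 36.2] 33.5
side [245. 319.] 457 min [ 300. -260.   14.] max [ 328. -232.  116.] hsv [114. 104.  57.]
   top 144 [ 312. -246.  112.] [ 311.6 -245.9] [23.6 27.7] 75.8
```

Sizes and heights agree with the spec: the broad weight's top is at about 108 mm and the slim one's at about 120 mm. Now I start closing the fingers and moving towards the broad weight, high up, and check the knob directions meanwhile.

```bash
python3 - <<'E'
from h import *
c=np.load("cl.npz")
for n,ce in(("broad",(538.5,128.7)),("slim",(596,-141.2))):
    for k in "ab":
        p=c[k];h=c["c"+k];m=(np.hypot(p[:,0]-ce[0],p[:,1]-ce[1])<60)&(abs(p[:,2]-53)<12)&(h[:,1]>90)
        v=np.median(p[m],0)[:2]-ce;print(n,k,m.sum(),v.round(),np.degrees(np.arctan2(*-v[::-1])).round(1))
E
python3 -m creep '[[0,[-15,-9,0],0],[0,[-33,-19,0],0],[0,[-33,-19,0],0],[0,[-33,-19,0],0],[0,[-33,-19,0],0],[0,[-33,-19,0],0],[0,[-33,-19,0],0],[0,[-33,-19,0],0],[0,[-33,-19,0],0],[0,[-33,-19,0],0]]'
```

```text
broad a 32 [-24. -18.] 37.6
broad b 62 [-26. -14.] 28.2
slim a 43 [-23. -18.] 38.9
slim b 95 [-25. -14.] 29.2
time_s: 0.93
eef_pos: [418.7, 201.5, 222.2]
orientation: [-0.556, -3.086, 0.006]
force: [0.7, 0.7, -0.1]
width: 29.8
```

```bash
python3 -m creep '[[0,[0,0,0],-0.12],[0,[0,0,0],-0.12],[0,[0,0,0],-0.12],[0,[0,0,0],-0.12],[0,[0,0,0],-0.12],[0,[0,0,0],-0.12],[0,[0,0,0],-0.12],[0,[-9,-39,0],0],[0,[-9,-39,0],0],[0,[-9,-39,0],0]]'; python3 - <<'E'
from h import *
o=get_obs();R=Ro.from_rotvec(o["orientation"]).as_matrix();print(R.round(3))
print(np.degrees(np.arctan2(-R[1,0],-R[0,0])), R.T@(np.array([498,108,94])-o["eef_pos"]))
E
```

```text
time_s: 1.77
eef_pos: [501.3, 106.1, 218.6]
orientation: [0.807, -3.02, 0.001]
force: [1.0, 0.3, 0.1]
width: 0.2
[[-0.867 -0.499 -0.015]
 [-0.499  0.867 -0.004]
 [ 0.015  0.003 -1.   ]]
29.92415518663241 [5.08852425e-02 2.85379213e+00 1.24599887e+02]
```

```bash
python3 -m creep '[[0,[3,0,25],0.045],[0,[0,3,30],0],[0,[0,0,30],0],[0,[0,0,20],0],[0,[0,0,8],0],[0,[0,0,5],0],[0,[0,0,0],0],[0,[0,0,0],0],[0,[0,0,0],0],[0,[0,0,0],0]]'; python3 - <<'E'
from h import *
o=get_obs();R=Ro.from_rotvec(o["orientation"]).as_matrix()
print(np.degrees(np.arctan2(-R[1,0],-R[0,0])), R.T@(np.array([498,108,94])-o["eef_pos"]),o["time_s"],o["force"])
d=get_image("side");cv2.imwrite("pics/s1.png",cv2.resize(d["image"][120:300,170:430,::-1],None,fx=3,fy=3))
E
```

```text
time_s: 2.6
eef_pos: [503.7, 99.4, 97.8]
orientation: [0.724, -3.048, 0.007]
force: [0.1, 0.2, 0.7]
width: 0.6
26.730209697298154 [ 1.16172071 10.23315652  3.81401416] 2.6 [0.1379495  0.1516692  0.74577016]
```

View pics/s1.png

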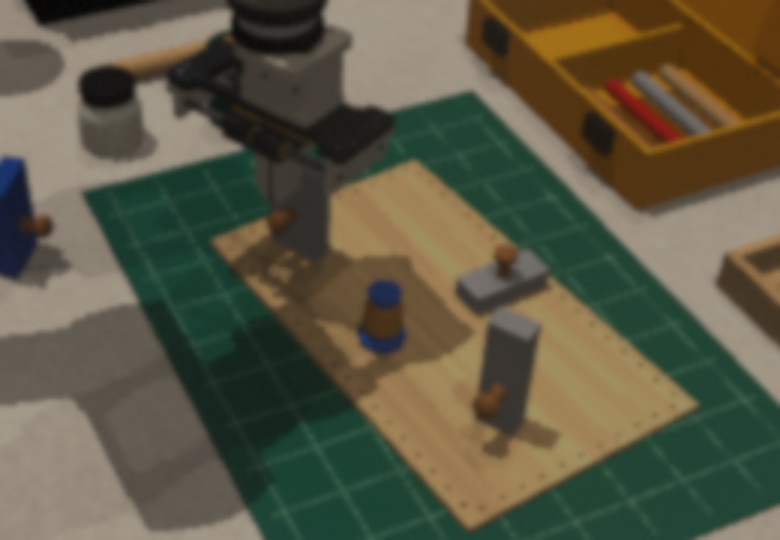

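The fingers hang just behind the broad weight's top, with the knob at (282,220) in the crop below them. I'll correct sideways, then push slowly.

```bash
python3 -m creep '[[0,[0,6,4],0],[0,[0,4,0],0],[0,[0,0,0],0],[0,[-5,0,0],0],[0,[-5,0,0],0],[0,[-5,0,0],0],[0,[-5,0,0],0],[0,[-5,0,0],0],[0,[-5,0,0],0],[0,[0,0,0],0]]'; python3 - <<'E'
from h import *
o=get_obs();R=Ro.from_rotvec(o["orientation"]).as_matrix()
print(np.degrees(np.arctan2(-R[1,0],-R[0,0])), R.T@(np.array(o["eef_pos"])-np.array([538.5,128.7,92])),o["time_s"],o["force"])
W=cloud(get_image("side"))
m=(W[...,2]>85)&(W[...,2]<112)&(W[...,0]>505)&(W[...,0]<620)&(W[...,1]>90)&(W[...,1]<200)
p=W[m]@R;c=np.array([538.5,128.7,92])@R
print(m.sum(),np.percentile(p[:,0]-c[0],[1,50,99]).round(),np.percentile(p[:,1]-c[1],[1,99]).round())
E
```

```text
time_s: 3.48
eef_pos: [530.0, 124.9, 95.7]
orientation: [0.726, -3.053, 0.008]
force: [0.5, 0.3, -0.8]
width: 0.4
26.76673307006266 [ 9.33591843  0.38448024 -3.66396237] 3.4833 [ 0.54462335  0.2507113  -0.79000809]
145 [-27.  -6.  21.] [-28.  13.]
```

```bash
python3 -m creep '[[0,[-5,0,0],0],[0,[-5,0,0],0],[0,[-5,0,0],0],[0,[-5,0,0],0],[0,[-5,0,0],0],[0,[0,0,0],0],[0,[0,0,0],0],[0,[0,0,0],0],[0,[0,0,0],0],[0,[0,0,0],0]]'; python3 - <<'E'
from h import *
o=get_obs();R=Ro.from_rotvec(o["orientation"]).as_matrix()
print(R.T@(np.array(o["eef_pos"])-np.array([538.5,128.7,92])),o["time_s"],o["force"])
d=get_image("side");cv2.imwrite("pics/s2.png",cv2.resize(d["image"][120:300,170:430,::-1],None,fx=3,fy=3))
E
```

```text
time_s: 4.37
eef_pos: [554.0, 137.1, 95.0]
orientation: [0.726, -3.052, 0.008]
force: [-1.3, 0.1, -0.7]
width: 0.4
[-17.55406093   0.51733142  -3.07504341] 4.3667 [-1.27973593  0.1333652  -0.67950008]
```

View pics/s2.png

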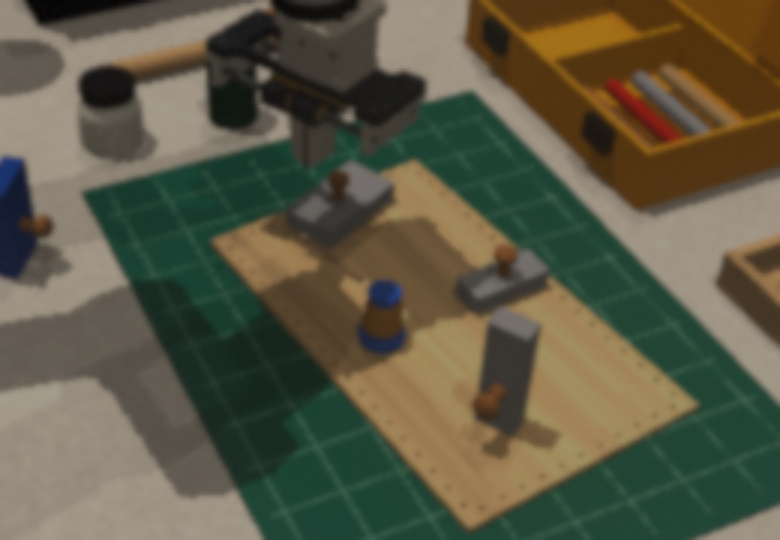

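The broad weight lies flat with its knob up at about (340,195) in the crop. Up, and over to the slim one.

```bash
python3 -m creep '[[0,[0,0,-30],0],[0,[0,0,-30],0],[0,[0,0,-30],0],[0,[10,-20,-10],0],[0,[17,-37,0],0],[0,[17,-37,0],0],[0,[17,-37,0],0],[0,[17,-37,0],0],[0,[17,-37,0],0],[0,[17,-35,0],0]]'; python3 - <<'E'
from h import *
o=get_obs();R=Ro.from_rotvec(o["orientation"]).as_matrix()
print(np.degrees(np.arctan2(-R[1,0],-R[0,0])), R.T@(np.array([558,-165.4,105])-o["eef_pos"]))
W=cloud(get_image("scene"))
m=(W[...,2]>22)&(W[...,2]<40)&(W[...,0]>505)&(W[...,0]<660)&(W[...,1]>90)&(W[...,1]<220)
m=(W[...,2]>26)&(W[...,2]<36)&(W[...,0]>505)&(W[...,0]<660)&(W[...,1]>90)&(W[...,1]<220)
p=W[m];print(cv2.minAreaRect(p[:,:2].astype(np.float32)),np.median(p[:,2]),p[:,2].std())
E
```

```text
time_s: 5.25
eef_pos: [561.7, -129.0, 202.6]
orientation: [0.747, -3.048, 0.008]
force: [1.1, -0.3, 0.4]
width: 0.4
27.53287017775544 [ 19.66832088 -30.21419257  97.79824144]
((594.2405395507812, 156.341796875), (101.67018127441406, 62.45713806152344), 26.8931884765625) 30.350835797665006 2.0502987439264224
```

The broad weight's centre is (594,156) with its top at 30 mm, as predicted. Next I line up on the slim one.

```bash
python3 -m creep '[[0,[0,0,0],-0.08],[0,[10,-15,0],0],[0,[8,-12,0],0],[0,[0,0,25],0],[0,[0,0,30],0],[0,[0,0,25],0],[0,[0,0,10],0],[0,[0,0,4],0],[0,[0,0,0],0],[0,[0,0,0],0]]'; python3 - <<'E'
from h import *
o=get_obs();R=Ro.from_rotvec(o["orientation"]).as_matrix()
print(np.degrees(np.arctan2(-R[1,0],-R[0,0])), R.T@(np.array([558,-165.4,105])-o["eef_pos"]),o["time_s"])
d=get_image("side");cv2.imwrite("pics/s3.png",cv2.resize(d["image"][120:300,170:430,::-1],None,fx=3,fy=3))
E
```

```text
time_s: 6.13
eef_pos: [559.4, -177.8, 107.0]
orientation: [0.85, -3.023, 0.019]
force: [0.4, -0.0, 0.7]
width: 0.6
31.398828076640456 [-5.25921676 11.3653071   1.85344434] 6.1333
```

View pics/s3.png

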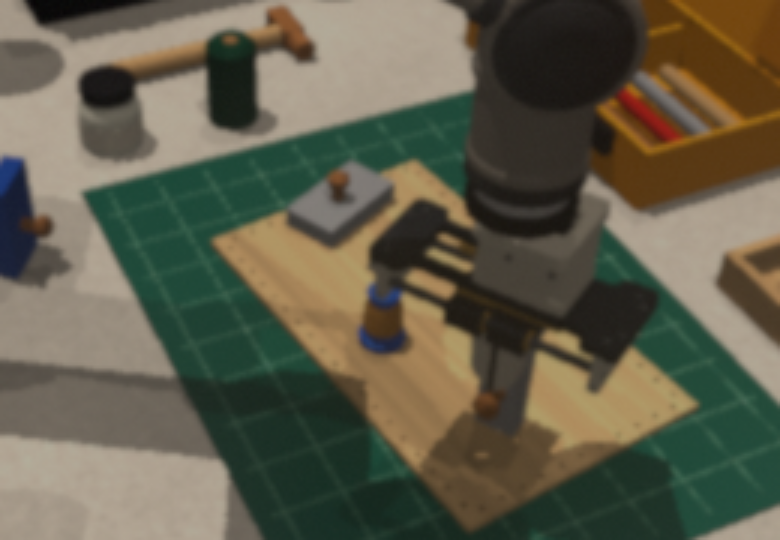

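The fingers are behind the slim weight's top, and its knob shows at (487,403) below them. I'll shift sideways, then push.

```bash
python3 -m creep '[[0,[0,6,2],0],[0,[0,5,0],0],[0,[0,0,0],0],[0,[-6,0,0],0],[0,[-6,0,0],0],[0,[-5,0,0],0],[0,[-5,0,0],0],[0,[-5,0,0],0],[0,[-5,0,0],0],[0,[0,0,0],0]]'; python3 - <<'E'
from h import *
o=get_obs();R=Ro.from_rotvec(o["orientation"]).as_matrix()
print(np.degrees(np.arctan2(-R[1,0],-R[0,0])), R.T@(np.array(o["eef_pos"])-np.array([596,-141.2,105])),o["time_s"],o["force"])
E
```

```text
time_s: 7.02
eef_pos: [586.2, -149.0, 109.6]
orientation: [-0.85, 3.018, -0.028]
force: [0.1, 0.4, 1.0]
width: 0.6
31.465929397838607 [12.38014938 -1.602323   -4.61587363] 7.0167 [0.08049293 0.42906976 0.96056082]
```

```bash
python3 -m creep '[[0,[-5,1,1],0],[0,[-5,0,0],0],[0,[-5,0,0],0],[0,[-5,0,0],0],[0,[-5,0,0],0],[0,[-5,0,0],0],[0,[0,0,0],0],[0,[0,0,0],0],[0,[0,0,0],0],[0,[0,0,0],0]]'; python3 - <<'E'
from h import *
o=get_obs();R=Ro.from_rotvec(o["orientation"]).as_matrix()
print(R.T@(np.array(o["eef_pos"])-np.array([596,-141.2,105])),o["time_s"],o["force"])
d=get_image("side");cv2.imwrite("pics/s4.png",cv2.resize(d["image"][120:300,170:430,::-1],None,fx=3,fy=3))
E
```

```text
time_s: 7.85
eef_pos: [614.1, -130.3, 107.7]
orientation: [-0.851, 3.019, -0.027]
force: [0.5, -0.7, 0.2]
width: 0.3
[-21.191879    -0.19812371  -2.68269466] 7.85 [ 0.48462417 -0.74421415  0.17354352]
```

View pics/s4.png

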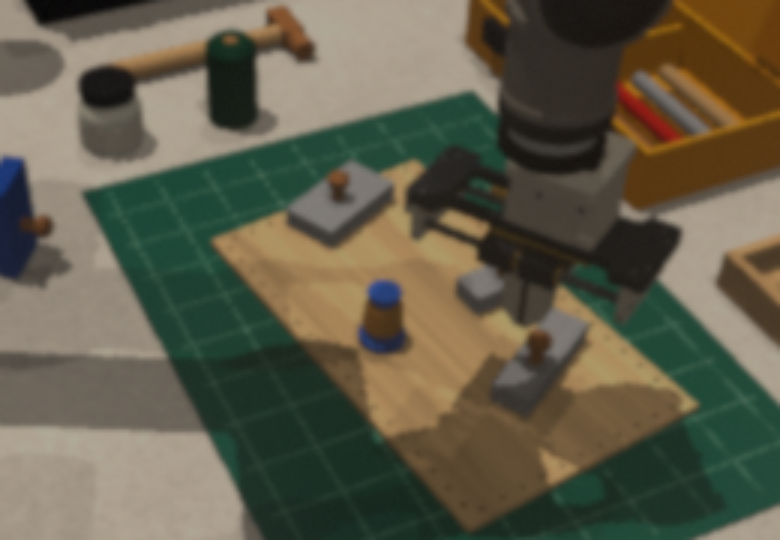

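The slim weight now also lies flat with its knob up, at about (540,360). I'll retract straight up and do a final check.

```bash
python3 -m creep '[[0,[0,0,-20],0],[0,[0,0,-30],0],[0,[0,0,-30],0],[0,[0,0,-30],0],[0,[0,0,-20],0],[0,[0,0,0],0],[0,[0,0,0],0],[0,[0,0,0],0],[0,[0,0,0],0],[0,[0,0,0],0]]'; python3 - <<'E'
from h import *
for n in("scene","side"):
    d=get_image(n);W=cloud(d);d0=np.load(n+".npz");W0=cloud(d0)
    cv2.imwrite(f"pics/{n}9.png",d["image"][...,::-1])
    for k,ce in(("broad",(594,156)),("slim",(652,-105))):
        m=(W[...,2]>26)&(W[...,2]<36)&(np.hypot(W[...,0]-ce[0],W[...,1]-ce[1])<72)
        m&=(W[...,1]>90) if k=="broad" else (W[...,1]<-32)
        p=W[m];r=cv2.minAreaRect(p[:,:2].astype(np.float32));A=np.c_[p[:,:2],np.ones(len(p))]
        q=np.median(p[:,2]);nrm=np.linalg.lstsq(A,p[:,2],rcond=None)[0]
        t=np.radians(8.1);v=np.array(r[0])-[609,-9.5];print(n,k,np.round(r[0]),np.round(r[1]),round(r[2],1),"topz",q.round(1),"tilt",np.degrees(np.hypot(*nrm[:2])).round(1),"tmpl xy",(v@[[np.cos(t),-np.sin(t)],[np.sin(t),np.cos(t)]]).round())
    for k,ce,rad in(("lying",(680,-5),50),("spool",(553,-15),24)):
        for X in(W0,W):
            m=(X[...,2]>18)&(X[...,2]<70)&(np.hypot(X[...,0]-ce[0],X[...,1]-ce[1])<rad)&(abs(X[...,1]+8)<26);print(n,k,m.sum(),X[m].mean(0).round(1))
E
```

```text
time_s: 8.73
eef_pos: [609.3, -129.1, 238.9]
orientation: [0.848, -3.022, 0.019]
force: [-0.0, 0.9, 0.2]
width: 0.4
scene broad [595. 155.] [102.  58.] 28.0 topz 30.7 tilt 1.0 tmpl xy [  9. 164.]
scene slim [ 657. -105.] [112.  39.] 31.0 topz 30.3 tilt 1.1 tmpl xy [  34. -102.]
scene lying 398 [684.6  -8.6  32.6]
scene lying 398 [684.2  -8.6  32.6]
scene spool 210 [558.4 -19.   47.9]
scene spool 212 [558.4 -18.9  47.2]
side broad [595. 157.] [107.  58.] 26.7 topz 30.7 tilt 0.9 tmpl xy [ 10. 167.]
side slim [ 657. -103.] [115.  37.] 31.1 topz 30.3 tilt 0.7 tmpl xy [  35. -100.]
side lying 375 [675.3  -8.5  32.3]
side lying 373 [674.8  -8.6  32.5]
side spool 242 [549.3 -20.2  47.2]
side spool 238 [549.2 -20.1  47.5]
```

View pics/scene9.png

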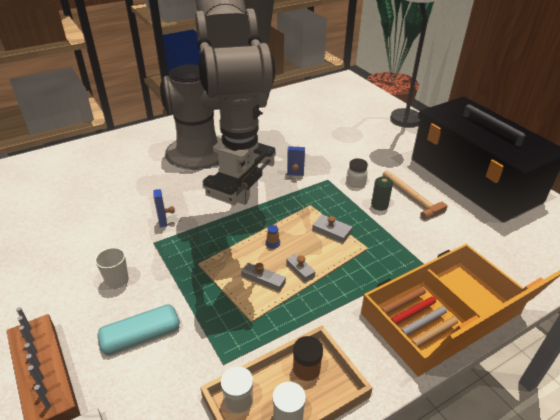

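The scene view shows both grey bars flat with their knobs up, at (332,228) and (264,275). The spool (272,236) and the lying weight (300,266) are where they were, and the arm is clear.

```bash
python3 -c "from cell import *; print(hand_in())"
```

```text
the job is handed in; nothing more can be done
None
```

I tipped both steel weights over by pushing near the top on the knob side with closed fingers, then raised the arm clear and handed in at about 9 s. No verdict was reported.

- **Weights:** both lie flat with the knob up. Their tops are about 30 mm above the table, as they should be when lying on the template, and the measured tilt is about 1° or less.
- **Position:** in the template frame the broad weight's middle is at about (9, 166) mm and the slim one's at about (34, −101) mm. Both are inside the limits; the broad one has the smaller margin, 13 to 16 mm short of the 180 mm limit in y.
- **Feet:** the broad weight's centre is within about 2 mm of where a tip about its foot edge would put it. The slim one's is within about 4 mm.
- **Bystanders:** the spool and the lying weight moved less than 1 mm, as measured. The table items, including the blue look-alikes, look unchanged in the last picture, but I did not measure them.

No check failed. The two cameras agreed to within about 3 mm.

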